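# Stopper the vacuum trap and hold the hand pump at its mark

### The job

We are leak-testing the vacuum trap. Close the trap's open neck with the one rubber stopper that fits it, pushed fully home, and let go of it; then draw the hand pump's spring-return handle out until the pointer on its rod is level with the rider clamped on the rule, and keep it there: finish while still holding the handle, so that the gauge can be watched. Do not shift the rider, and leave the other stoppers and the things standing round the work in place.

Things in the scene. Friction and masses are not known exactly. Their poses are not given: they have to be found in the camera images.
- vacuum_rig: Fixed vacuum rig on an aluminium base plate (10 mm thick), placed and turned differently each time. Origin on its underside, below the pump's axis. Its +x runs along the pump away from the handle (pull toward -x), z up. Pump with grey caps up to 85 mm high, gauge behind it up to 150 mm; steel trap vessel, 80 mm across, on its -y side; in front of the pump, on the +y side, a steel rule.
- neck_mouth (a point): Centre of the trap's open neck, level with its rim, 108 mm above the worktop (rig frame x -15, y -105 mm). The neck is an upright steel tube, bore 27 mm, outer diameter 33 mm (36 mm over its bead), straight and 33 mm deep.
- pump_rod (a joint): How far the pump's pull rod is drawn out toward the rig's -x: 0 fully in (where it starts and where the spring returns it), at most 0.065 m. The spring pulls back with about 5 N at 0 and 14 N at 0.055 m; let go, it goes back in. Moves only along the rig's x axis.
- handle_bar (a point): Middle of the pump's black T handle: a level round bar, 16 mm thick, 120 mm long, across the pull rod (along the rig's y), 60 mm above the worktop; moves with the rod. The 10 mm rod leaves its middle toward the rig's +x, so take one arm of the bar, about 35 mm from the middle, from above, a finger before and one behind it. Nothing as high as the bar stands within 55 mm before or behind its arms.
- pointer_tip (a point): Tip of the thin steel pointer that hangs from a collar on the pull rod beside the rule; moves with the rod. 60 mm behind the handle bar (rig +x).
- rider_edge (a point): Index edge of the small dark rider clamped on the rule (9 mm wide, top 31 mm above the worktop), the mark for the pointer: they are level when both have the same x in the rig's frame. It lies 25 to 52 mm toward the rig's -x from the pointer's rest position, different each time. It moves only if pushed with more than 8 N.
- stopper_a: Dark rubber stopper standing upright in the shallow tray, 36 mm high: below, a plug 18 mm long, slightly tapered, 16 mm at the foot to 19 mm under the shoulder; above, a round head 29 mm across and 18 mm high. Origin at the centre of its foot, z up. About 35 g. Its foot stands 3 mm above the worktop; the three stoppers change places.
- stopper_b: As stopper_a in shape and height, with a plug 22 mm at the foot to 25 mm under the shoulder and a head 36 mm in diameter. Fully home in the neck, its head's underside rests on the rim and its origin is 18 mm below neck_mouth.
- stopper_c: As stopper_a in shape and height, with a plug 29 mm at the foot to 32 mm under the shoulder and a head 43 mm in diameter.
- stopper_b_shoulder (a point): Centre of the underside of stopper_b's head, 18 mm above its foot, where plug and head meet. Grip the heads so that the fingertips stay above this level, or they meet the neck's rim.
- tray: Fixed shallow steel tray, 80 x 210 mm, rim 12 mm high, floor 3 mm thick; origin at the centre of its underside. The stoppers stand in a row along its y axis, 70 mm apart.
- vial_amber: Small amber vial, 40 mm in diameter, 58 mm high, a bystander; origin at the centre of its foot.
- spirit_lamp: Round glass spirit lamp, 93 mm in diameter, 121 mm high, a bystander; origin at the centre of its foot.
- lamp_cap: Small blue domed lamp cap, 33 mm in diameter, 46 mm high, a bystander; origin at the centre of its foot.

How it is judged:
By the outcome, as a careful person would: the job done as asked, in the order asked, and still so for the second after the job is handed in, while the arm keeps its last pose, push and grip.
It also fails if it takes over 56 s, if anything falls off the work surface, if the arm or the gripper's body presses on something with over 40 N, if the wrist force passes 120 N, or if a joint passes its speed limit or range.

### The arm

A 6-joint arm with a two-finger parallel gripper is mounted at the origin on a cart in front of the work surface, level with it; the furniture and walls round the work are solid. World frame = base frame: x ahead of the robot, y to its left, z up, the work surface at z = 0. Lengths are in mm, angles in rad, forces in N, time in s.
With the tool pointing down it reaches from about 350 to 875 mm from the base axis. Payload 15.5 kg.
Tool frame: the origin (TCP) lies at the very end of the fingers, on their centre line; the grasp point (between the pads) lies robot.grip_point_offset behind it (robot.grip_point_offset is the distance from the TCP to the grasp point, in mm); z points along the fingers, y is the line along which they close (so a half turn about z gives the same grasp; the last joint's range is limited). The gripper opens to 85 mm and grips with 20 to 120 N. Pads are 22 mm wide; open, the fingers measure 114 mm over their backs; the gripper's body (76 mm by 85 mm) begins 54 mm behind the grasp point. The pads swing forward as they close: fully open they stand 13 mm farther back than shut.
Start: joints at [1.099, 0.494, 1.345, -0, 1.302, -0.096], TCP at [229.962, 581.157, 231.277] pointing down, gripper open.
Joint ranges: [-2.91, 2.91], [-0.82, 2.16], [0.22, 2.67], [-1.22, 4.37], [0.12, 2.79], [-3.08, 3.08]. Speed limits (rad/s): [1.89, 1.89, 2.57, 3.01, 3.01, 3.01].

### API

Orientations are given as a unit quaternion [x, y, z, w].
In Python, from cell import robot gives the robot as it stands.
- The arm moves only by the tool step_arm, never from a script. Its argument "targets" is a list of rows, each an object with "linear": the shift along the tool's x, y, z in cm, a list of three; "twist": the turn, a rotation vector about the tool's x, y, z in rad, a list of three. A call has 1 to 10 rows; each row shifts and turns the commanded pose from where the row before left it, along the tool's axes as they then stand; what a row does not reach is not made up. A row lasts 1/8 s, in which the tool goes at most 62.5 mm and 10.7 degrees, less where a joint would pass 70% of its speed; a pose out of reach is approached as far as the arm can. A call is refused whole if a number of a shift passes 6.25 or a number of a turn 0.188, either way. A call with a gripper value outside its range is refused whole. "grip" is the finger opening in cm, from 0 to 8.54, set as the call begins (left out, the last holds). The fingers move at their own pace and stop on an object; "newtons" is the grip in N (left out, the last holds). Time passes only in rows, so rows that do not move let the fingers close. It gives the time, the measured TCP pose, the force, the opening and the grip force at its end, in the units of the state.
- robot.state(): the state, without advancing time (a new reading comes with each control period).
- robot.read_camera(name): name is "side" or "top"; returns a dict with "color" (400x640x3 uint8, red, green, blue), "depth" (400x640 float32, mm along the optical axis (not along the pixel's ray), 0 where there is no reading), "camera_matrix" (3x3 intrinsics, pixels), "pose" (4x4, takes a point from camera to world coordinates). Camera axes: x right, y up, looking along -z (the intrinsics and any distortion apply to the point x, -y, -z); pixel columns grow to the right and rows downward; lengths in mm; the calibration is good to about 2 mm. A picture is of the moment at which its call begins.
- robot.job_done(): hands the job in; it is judged then, once.
Trained networks look in a picture, given as the dict that the camera call returned (one of the last four; its "shot" number tells which), for a name from the list of things; names that differ only in an ending like _2 or _b are one class to them, and where a whole thing is asked for, a point or a joint stands for the part that bears it (a point fixed in the world has none). Each returns a list of dicts, best first, with "confidence" (0 to 1); they miss things now and then, are a little off and sometimes report something else, mostly with a low value. They report only what shows in the picture. A call takes as long as a camera call.
- robot.masks_of(thing, picture): "pixels" (400x640 bool, what is visible of it) and "rect" ([left, top, width, height] in pixels, round what is visible of it).
The state is a dict: "t": time; "qpos": joint angles; "joint_vel": joint speeds; "tau": joint torques, N m; "tcp_pos": TCP position; "tool_rot": TCP orientation; "contact_force": force on the tool from outside, world axes, zero at the start; "wrist_torque": the same for the moment, N m; "width": finger opening in mm; "gripper_force": force on a finger pad.
Only numpy, scipy, OpenCV 4.12 (cv2) and the standard library are available. Lean on these libraries where they do the work, as an engineer would, in place of code of your own. Each camera call takes 0.05 s, during which the arm holds its last target. There are 200 camera calls.

## Working session

There is one attempt and no reset: what is moved stays moved. The work goes in short steps, Python scripts to look and compute and a tool call to move; the robot and the scene stay as the last step left them, time stands still between calls to the robot, and variables do not carry over. Pictures are saved under pics/ and viewed, at most 10 in all, crops included, and the job is handed in when it is done.

Besides the shell and the picture viewer there is one more tool, called after "Call:" by a JSON object that holds its "api" and its "payload". step_arm: Moves the arm, as the interface text tells. Its arguments: {"type":"object","properties":{"targets":{"type":"array","items":{"type":"object","properties":{"linear":{"type":"array","items":{"type":"number"}},"twist":{"type":"array","items":{"type":"number"}}}}},"grip":{"type":"number"},"newtons":{"type":"number"}},"required":["targets"]}

```bash
mkdir -p pics
cat > h.py <<'E'
import numpy as np,cv2
from cell import robot
def cloud(p):
    K=p["camera_matrix"];d=p["depth"].astype(float)
    v,u=np.mgrid[0:400,0:640]
    P=np.stack([(u-K[0,2])/K[0,0]*d,-(v-K[1,2])/K[1,1]*d,-d],-1)
    T=p["pose"];W=P@T[:3,:3].T+T[:3,3];W[d==0]=np.nan
    return W
def proj(p,X):
    T=p["pose"];q=T[:3,:3].T@(np.asarray(X,float)-T[:3,3]);K=p["camera_matrix"]
    return np.array([K[0,0]*q[0]/-q[2]+K[0,2],K[1,1]*-q[1]/-q[2]+K[1,2]])
E
python3 - <<'E'
from h import *
print(robot.state(),robot.grip_point_offset)
for n in("top","side"):
    p=robot.read_camera(n);cv2.imwrite(f"pics/{n}0.png",p["color"][:,:,::-1])
    W=cloud(p);np.savez(f"{n}0.npz",W=W,c=p["color"],K=p["camera_matrix"],T=p["pose"],d=p["depth"])
    print(n,[k for k in p],p["pose"].round(3).tolist(),p["camera_matrix"].tolist())
    for t in["vacuum_rig","handle_bar","pointer_tip","rider_edge","stopper_b","tray","vial_amber","spirit_lamp","lamp_cap"]:
        for m in robot.masks_of(t,p)[:4]:
            w=W[m["pixels"]];w=w[~np.isnan(w[:,0])]
            if len(w): print(t,round(m["confidence"],2),np.round(m["rect"]).tolist(),np.median(w,0).round(),np.percentile(w[:,2],98).round())
E
```

```text
{'t': 0.0, 'qpos': array([ 1.09850497e+00,  4.94212503e-01,  1.34614540e+00, -2.15631015e-05,
        1.30250912e+00, -9.55038840e-02]), 'joint_vel': array([-1.48162571e-03, -1.42767062e-04, -8.72100977e-04,  4.28387879e-05,
        8.24677131e-04,  1.23821126e-03]), 'tau': array([-2.45004427e-03, -8.82140994e+01, -3.83873427e+01, -4.54522778e-04,
        9.74537601e-03, -4.34427704e-05]), 'tcp_pos': array([229.79520301, 580.82190585, 230.67719371]), 'tool_rot': array([ 1.87278440e-01,  9.82306663e-01, -6.14590222e-04, -1.68497067e-04]), 'contact_force': array([ 0.17404953, -0.16974294,  1.01041324]), 'wrist_torque': array([0.0043742 , 0.00800784, 0.02321292]), 'gripper_force': 0.0, 'width': 85.33329469476443} 18.700000000000003
top ['color', 'depth', 'camera_matrix', 'pose', 'shot'] [[0.013, 0.997, -0.077, 390.624], [-1.0, 0.012, -0.011, -5.223], [-0.01, 0.077, 0.997, 1700.59], [0.0, 0.0, 0.0, 1.0]] [[463.1538295359777, 0.0, 314.55427569050636], [0.0, 463.1538295359777, 201.71404352251832], [0.0, 0.0, 1.0]]
vacuum_rig 0.89 [352.0, 160.0, 63.0, 66.0] [ 551. -203.   25.] 139.0
handle_
[... 816 characters left out ...]
86130801, 207.38699754012254], [0.0, 0.0, 1.0]]
vacuum_rig 0.89 [318.0, 203.0, 95.0, 98.0] [ 537. -230.   51.] 133.0
handle_bar 0.22 [317.0, 236.0, 38.0, 32.0] [ 456. -209.   62.] 69.0
pointer_tip 0.6 [318.0, 236.0, 39.0, 33.0] [ 460. -208.   62.] 69.0
stopper_b 0.58 [269.0, 172.0, 12.0, 7.0] [483. 384.  28.] 39.0
stopper_b 0.49 [277.0, 177.0, 12.0, 9.0] [490. 315.  29.] 40.0
tray 0.56 [263.0, 176.0, 23.0, 21.0] [470. 354.   2.] 12.0
vial_amber 0.53 [270.0, 205.0, 15.0, 23.0] [392.  56.  31.] 58.0
spirit_lamp 0.63 [321.0, 174.0, 28.0, 35.0] [614. 102.  53.] 107.0
spirit_lamp 0.19 [276.0, 176.0, 9.0, 12.0] [490. 316.  30.] 40.0
lamp_cap 0.69 [356.0, 312.0, 18.0, 20.0] [ 437. -431.   26.] 44.0
```

Run:
```python
import cv2,numpy as np
a=cv2.imread("pics/top0.png")[150:235,195:445];b=cv2.imread("pics/side0.png")
A=cv2.resize(a,None,fx=3.2,fy=3.2,interpolation=cv2.INTER_CUBIC)
B=cv2.resize(b[195:310,300:430],None,fx=2.8,fy=2.8,interpolation=cv2.INTER_CUBIC)
C=cv2.resize(b[160:245,255:365],None,fx=3.6,fy=3.6,interpolation=cv2.INTER_CUBIC)
o=np.zeros((600,800,3),np.uint8);o[:A.shape[0],:A.shape[1]]=A
o[275:275+B.shape[0],:B.shape[1]]=B[:325];o[275:275+C.shape[0],400:400+C.shape[1]]=C[:325]
cv2.imwrite("pics/v1.png",o)
```

```text
(no output)
```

View pics/v1.png

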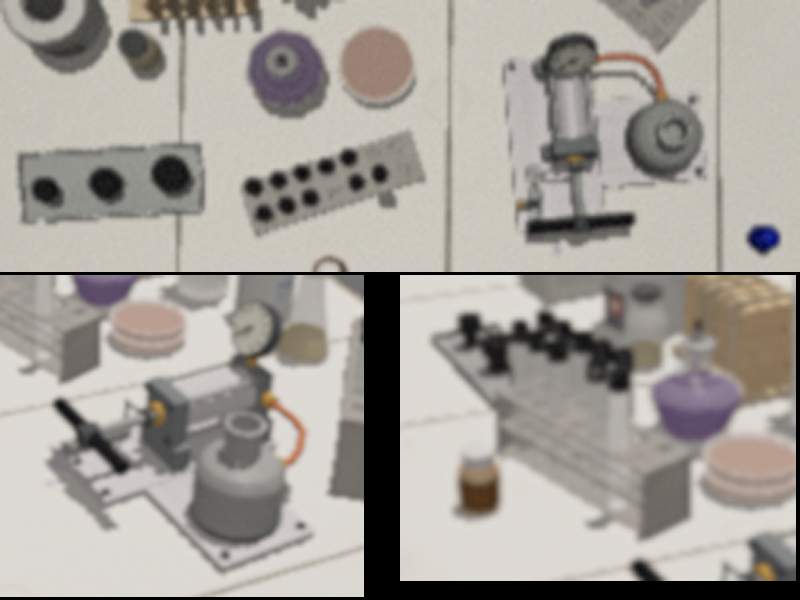

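Run:
```python
import cv2,numpy as np
import numpy as np
for n in("top","side"):
    D=np.load(n+"0.npz");W=D["W"];c=D["c"].astype(int);z=W[...,2]
    print(n,"table z",np.nanmedian(z[np.abs(z)<8]))
    def box(x0,x1,y0,y1,z0,z1):
        return (W[...,0]>x0)&(W[...,0]<x1)&(W[...,1]>y0)&(W[...,1]<y1)&(z>z0)&(z<z1)
    # stoppers by dark colour
    for y in(395,326,255):
        m=box(450,545,y-32,y+32,20,60)
        q=W[m];dk=(c.sum(-1)<130)&box(450,545,y-32,y+32,-5,60)
        v,u=np.nonzero(dk)
        K=D["K"];f=K[0,0];T=D["T"]
        # centroid of dark at z=39
        if len(u)==0: continue
        r=np.stack([(u-K[0,2])/f,-(v-K[1,2])/f,-np.ones(len(u))],-1)@T[:3,:3].T
        s=(39-T[2,3])/r[:,2];P=T[:3,3]+r*s[:,None]
        print(y,len(q),q.mean(0).round(1),np.ptp(q,0).round(),"dark",len(u),P.mean(0).round(1),"dia",2*np.sqrt(len(u)*np.median(np.abs(s))**2/f**2/np.pi))
    m=box(480,640,-360,-230,95,118);q=W[m]
    print("neck",len(q),q.mean(0).round(1),q.min(0).round(),q.max(0).round()) 
    from collections import Counter
    m=box(420,500,-300,-120,52,80)&(c.sum(-1)<150);q=W[m]
    C=q[:,:2].mean(0);e,V=np.linalg.eigh(np.cov((q[:,:2]-C).T));d=V[:,1]
    t=(q[:,:2]-C)@d;print("bar",len(q),q.mean(0).round(1),d.round(3),np.degrees(np.arctan2(-d[0],d[1])),t.min(),t.max(),(C+d*(t.min()+t.max())/2).round(1))
    m=box(420,700,-360,-120,5,16);q=W[m];print("plate z",np.median(q[:,2]),cv2.minAreaRect(q[:,:2].astype(np.float32)))
    m=box(380,620,200,470,-2,20)
D=np.load("top0.npz");a=D["c"][155:230,345:425,::-1]
cv2.imwrite("pics/v2.png",cv2.resize(a,None,fx=8,fy=8,interpolation=cv2.INTER_CUBIC))
z=D["W"][...,2];np.set_printoptions(linewidth=250)
print(z[178:202,390:416].round().astype(int))
```

```text
top table z 0.03613548214320872
395 57 [489.1 395.9  38.2] [59. 44. 25.] dark 35 [487.1 393.7  39. ] dia 24.048293800720785
326 84 [496.9 327.5  37.7] [53. 32. 27.] dark 57 [495.1 325.5  39. ] dia 30.68659949958291
255 115 [508.6 254.5  39. ] [40. 41. 20.] dark 83 [506. 253.  39.] dia 37.0296899964235
neck 43 [ 557.6 -301.1  107.4] [ 540. -316.  100.] [ 575. -283.  116.]
bar 79 [ 455.5 -201.    66.7] [-0.091  0.996] 5.195996685119502 -56.69521150472244 49.69415686891482 [ 455.8 -204.5]
plate z 9.519383610381055 ((559.64404296875, -239.61846923828125), (236.8210906982422, 279.5881652832031), 89.48503875732422)
side table z -1.6404576841264316
395 49 [483.3 387.   31.7] [30. 33. 20.] dark 19 [476.5 354.3  39. ] dia 18.549498798645995
326 59 [488.9 316.5  32.5] [32. 36. 19.] dark 38 [481.8 285.   39. ] dia 25.23786474110923
neck 133 [ 553.7 -306.1  102.4] [ 537. -323.   95.] [ 570. -288.  108.]
bar 86 [ 453.6 -228.2   64.4] [-0.109  0.994] 6.2755692047026495 -42.04263730902339 69.97404087172208 [ 452.1 -214.3]
plate z 8.742134266166715 ((570.2429809570312, -244.89837646484375), (235.500
[... 12686 characters left out ...]
                   16                   15                   13                    1]
 [                   8                    7                   14                   15                   16                   29                   40                   51                   62                   72                   62
                    65                   68                   60                   67                   69                   62                   61                   61                    8                    5                    6
                     3                   14                   13 -9223372036854775808]]<stdin>:30: RuntimeWarning: invalid value encountered in cast
```

View pics/v2.png

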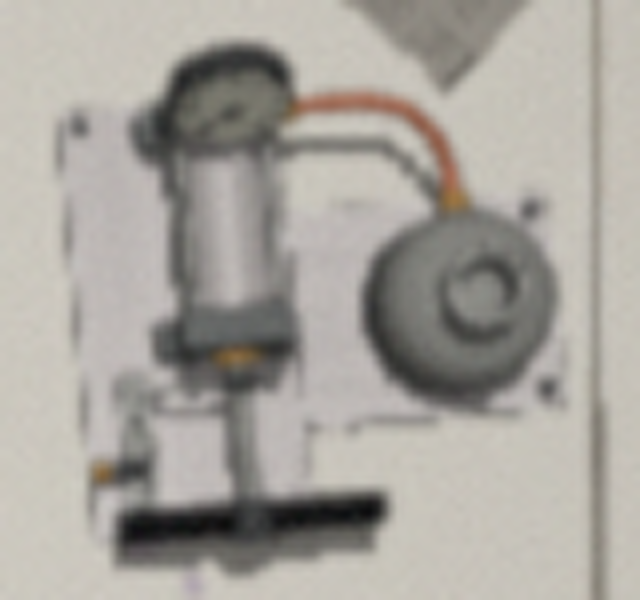

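Call:
{"api": "step_arm", "payload": {"targets": [{"linear": [0,0,0],"twist": [0,0,0.158]},{"linear": [0,0,0],"twist": [0,0,0.158]},{"linear": [0,0,0],"twist": [0,0,0.158]},{"linear": [0,0,0],"twist": [0,0,0.158]},{"linear": [0,0,0],"twist": [0,0,0.158]},{"linear": [0,0,0],"twist": [0,0,0.158]},{"linear": [0,0,0],"twist": [0,0,0.158]}], "grip": 6.5, "newtons": 40}}

```text
t: 1.88
tcp_pos: [229.9, 581.1, 231.2]
tool_rot: [0.677, 0.736, -0.0, 0.0]
contact_force: [0.3, -0.1, -0.7]
width: 65.1
gripper_force: 0.0
```

Call:
{"api": "step_arm", "payload": {"targets": [{"linear": [-3.5,3.0,0],"twist": [0,0,0]},{"linear": [-3.5,3.0,0],"twist": [0,0,0]},{"linear": [-3.5,3.0,0],"twist": [0,0,0]},{"linear": [-3.5,3.0,0],"twist": [0,0,0]},{"linear": [-3.5,3.0,0],"twist": [0,0,0]},{"linear": [-3.5,3.0,0],"twist": [0,0,0]},{"linear": [-3.5,3.0,2],"twist": [0,0,0]},{"linear": [-3.3,3.0,4],"twist": [0,0,0]},{"linear": [0,0,4],"twist": [0,0,0]},{"linear": [0,0,0],"twist": [0,0,0]}]}}

```text
t: 3.12
tcp_pos: [492.2, 324.2, 129.1]
tool_rot: [0.676, 0.737, -0.002, -0.001]
contact_force: [-0.3, 0.0, 0.4]
width: 65.4
gripper_force: 0.0
```

```bash
cat >> h.py <<'E'
def go(T):
    s=robot.state();from scipy.spatial.transform import Rotation as R
    r=R.from_quat(s["tool_rot"]);y=r.as_matrix()[:,1]
    print("t",s["t"],"tcp",s["tcp_pos"].round(1),"head",np.degrees(np.arctan2(y[1],y[0])).round(2),"tilt z",r.as_matrix()[:,2].round(4),"F",s["contact_force"].round(1),"w",s["width"],s["gripper_force"])
    print("cm in tool",(r.inv().apply(np.asarray(T,float)-s["tcp_pos"])/10).round(2))
E
python3 - <<'E'
from h import *
go([494.5,325.5,22.5])
W=np.load("top0.npz")["W"]
for y in range(-400,420,80):
    m=(W[...,0]>400)&(W[...,0]<640)&(abs(W[...,1]-y)<40);print(y,np.nanpercentile(W[m][:,2],99.7).round(),end="; ")
E
```

```text
t 3.125 tcp [492.2 324.2 129.1] head 4.99 tilt z [-0.0046 -0.0024 -1.    ] F [-0.3  0.   0.4] w 65.43631349273905 0.0
cm in tool [ 0.13  0.3  10.66]
-400 48.0; -320 113.0; -240 132.0; -160 145.0; -80 10.0; 0 144.0; 80 145.0; 160 145.0; 240 51.0; 320 87.0; 400 45.0;
```

Call:
{"api": "step_arm", "payload": {"targets": [{"linear": [0.1,0.2,3],"twist": [0,0,0]},{"linear": [0,0,3],"twist": [0,0,0]},{"linear": [0,0,2.5],"twist": [0,0,0]},{"linear": [0,0,2.1],"twist": [0,0,0]},{"linear": [0,0,0],"twist": [0,0,0]},{"linear": [0,0,0],"twist": [0,0,0]}]}}

```text
t: 3.88
tcp_pos: [496.1, 327.3, 27.0]
tool_rot: [0.675, 0.738, 0.001, 0.0]
contact_force: [0.1, -0.3, 0.1]
width: 65.1
gripper_force: 0.0
```

Run:
```python
from h import *
go([494.5,325.5,22.5])
a=[]
for n in("top","side"):
    p=robot.read_camera(n);a.append(p["color"][:,:,::-1])
a=cv2.resize(a[0][180:230,190:270],(800,500),interpolation=cv2.INTER_CUBIC)[:, :400],cv2.resize(a[1][150:210,250:310],(500,500),interpolation=cv2.INTER_CUBIC)[:,:400]
cv2.imwrite("pics/v3.png",np.hstack(a))
```

```text
t 3.875 tcp [496.1 327.3  27. ] head 5.08 tilt z [ 1.9e-03  9.0e-04 -1.0e+00] F [ 0.1 -0.3  0.1] w 65.08017322817972 0.0
cm in tool [-0.16 -0.18  0.45]
```

View pics/v3.png

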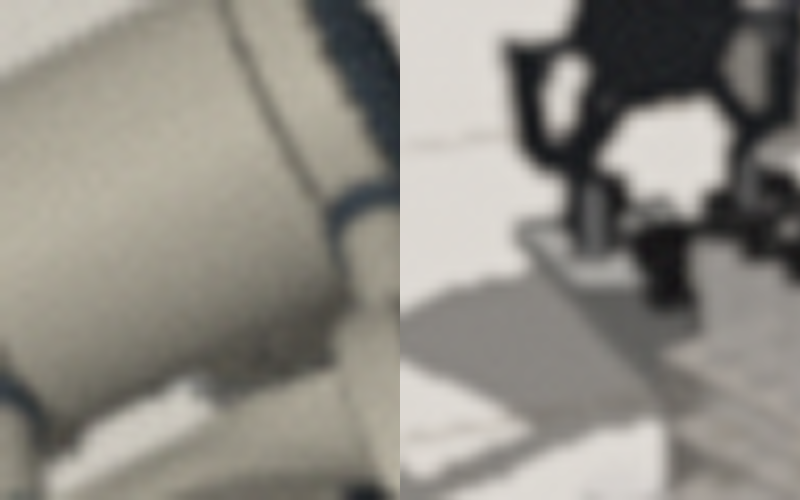

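Call:
{"api": "step_arm", "payload": {"targets": [{"linear": [-0.1,-0.15,0.4],"twist": [0,0,0]},{"linear": [0,0,0],"twist": [0,0,0]}]}}

```text
t: 4.22
tcp_pos: [493.7, 325.2, 21.3]
tool_rot: [0.675, 0.738, -0.0, -0.0]
contact_force: [-0.4, 0.0, 0.1]
width: 64.8
gripper_force: 0.0
```

Call:
{"api": "step_arm", "payload": {"targets": [{"linear": [0,0,0],"twist": [0,0,0]},{"linear": [0,0,0],"twist": [0,0,0]},{"linear": [0,0,0],"twist": [0,0,0]},{"linear": [0,0,0],"twist": [0,0,0]},{"linear": [0,0,0],"twist": [0,0,0]},{"linear": [0,0,0],"twist": [0,0,0]}], "grip": 2.5, "newtons": 40}}

```text
t: 4.97
tcp_pos: [494.0, 325.4, 21.6]
tool_rot: [0.675, 0.738, 0.0, 0.0]
contact_force: [-1.6, -0.1, 5.5]
width: 34.2
gripper_force: 39.5
```

Call:
{"api": "step_arm", "payload": {"targets": [{"linear": [0,0,-2],"twist": [0,0,0]},{"linear": [0,0,-4],"twist": [0,0,0]},{"linear": [0,0,-5],"twist": [0,0,0]},{"linear": [0,0,-5],"twist": [0,0,0]},{"linear": [-2,0,-4],"twist": [0,0,0]},{"linear": [-4,0,-1],"twist": [0,0,0]},{"linear": [-5,0,0],"twist": [0,0,0]},{"linear": [-5,0.2,0],"twist": [0,0,0]},{"linear": [-5,0.2,0],"twist": [0,0,0]},{"linear": [-5,0.2,0],"twist": [0,0,0]}]}}

```text
t: 6.22
tcp_pos: [522.7, 65.3, 231.4]
tool_rot: [0.675, 0.738, 0.0, 0.0]
contact_force: [0.5, 1.2, -0.4]
width: 34.5
gripper_force: 40.2
```

Call:
{"api": "step_arm", "payload": {"targets": [{"linear": [-5,0.1,0],"twist": [0,0,0]},{"linear": [-5,0,0],"twist": [0,0,0]},{"linear": [-5,0,0],"twist": [0,0,0]},{"linear": [-5,0,0],"twist": [0,0,0]},{"linear": [-5,0,0],"twist": [0,0,0]},{"linear": [-5,0,0],"twist": [0,0,0]},{"linear": [-4,0,0],"twist": [0,0,0]},{"linear": [-2,0,0],"twist": [0,0,0]},{"linear": [0,0,0],"twist": [0,0,0]},{"linear": [0,0,0],"twist": [0,0,0]}]}}

```text
t: 7.48
tcp_pos: [555.3, -290.4, 231.2]
tool_rot: [0.675, 0.738, 0.0, -0.0]
contact_force: [0.7, 0.5, -1.2]
width: 34.2
gripper_force: 40.2
```

Run:
```python
from h import *
go([556,-302,140])
```

```text
t 7.475 tcp [ 555.3 -290.4  231.2] head 5.08 tilt z [-3.e-04  6.e-04 -1.e+00] F [ 0.7  0.5 -1.2] w 34.220969444041394 40.21357365738368
cm in tool [-1.17 -0.03  9.12]
```

Call:
{"api": "step_arm", "payload": {"targets": [{"linear": [-1.1,0,4],"twist": [0,0,0]},{"linear": [0,0,4],"twist": [0,0,0]},{"linear": [0,0,0],"twist": [0,0,0]},{"linear": [0,0,0],"twist": [0,0,0]}]}}

```text
t: 7.98
tcp_pos: [557.1, -302.2, 152.9]
tool_rot: [0.675, 0.738, 0.0, 0.001]
contact_force: [0.4, -0.9, -0.6]
width: 34.1
gripper_force: 40.2
```

Run:
```python
from h import *
go([556,-302,126])
p=None;c=0
N=6
for i in range(N):
    p=robot.read_camera("side");c=c+p["color"].astype(float)/N
np.savez("side1.npz",c=c,K=p["camera_matrix"],T=p["pose"])
tcp=robot.state()["tcp_pos"]
u0,v0,s=370,180,10
r=proj(p,[tcp[0],tcp[1],120]).round().astype(int);u0,v0=r[0]-38,r[1]-30
im=cv2.resize(c[v0:v0+60,u0:u0+76,::-1].astype(np.uint8),None,fx=s,fy=s,interpolation=cv2.INTER_CUBIC)
def circ(x,y,z,rad,col):
    pts=np.array([((proj(p,[x+rad*np.cos(a),y+rad*np.sin(a),z])-[u0,v0]+.5)*s) for a in np.linspace(0,6.28,60)])
    cv2.polylines(im,[pts.round().astype(np.int32)],True,col,1,cv2.LINE_AA)
zf=tcp[2]-18.6
circ(tcp[0],tcp[1],zf,11,(0,0,255));circ(tcp[0],tcp[1],zf+18,18,(0,0,255));circ(tcp[0],tcp[1],zf+36,18,(0,0,255))
circ(556,-302.5,108,18,(0,255,0));circ(556,-302.5,108,13.5,(0,255,0))
cv2.imwrite("pics/v4.png",im);print(u0,v0,tcp)
```

```text
t 7.975 tcp [ 557.1 -302.2  152.9] head 5.09 tilt z [ 1.2e-03 -8.0e-04 -1.0e+00] F [ 0.4 -0.9 -0.6] w 34.060741190321934 40.20432803663425
cm in tool [ 0.03 -0.11  2.69]
350 212 [ 556.73303443 -302.72089714  152.21076564]
```

View pics/v4.png

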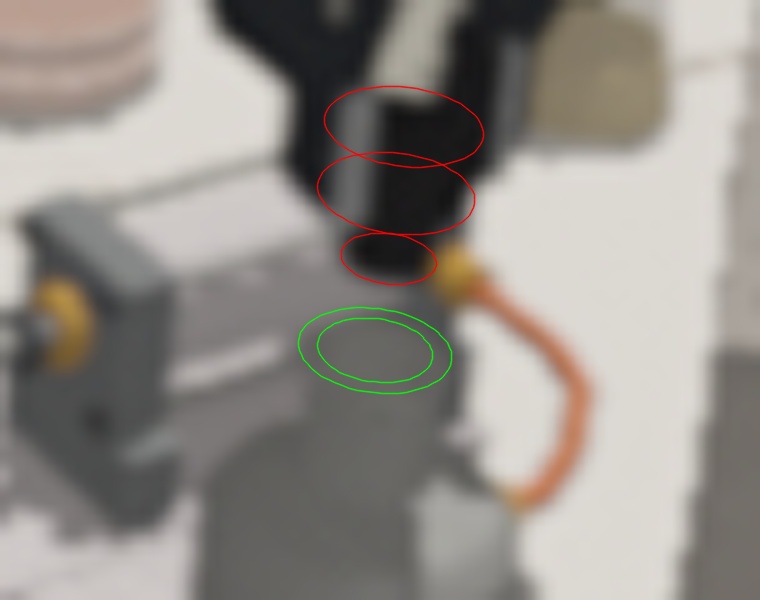

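Run:
```python
import numpy as np,cv2
from h import proj
out=[]
for n,W in(("side",38),("top",38)):
    D=np.load(n+"0.npz");p={"camera_matrix":D["K"],"pose":D["T"]};c=D["c"]
    u0,v0=proj(p,[556,-302.5,108]).round().astype(int)-[19,19];s=10
    f=c[v0:v0+38,u0:u0+38,::-1].astype(float);f=np.clip((f-40)*1.7,0,255).astype(np.uint8)
    a=cv2.resize(f,None,fx=s,fy=s,interpolation=cv2.INTER_CUBIC);b=a.copy()
    for rad in(18,13.5):
        pts=np.array([((proj(p,[556+rad*np.cos(t),-302.5+rad*np.sin(t),108])-[u0,v0]+.5)*s) for t in np.linspace(0,6.28,60)])
        cv2.polylines(b,[pts.round().astype(np.int32)],True,(0,255,0),1,cv2.LINE_AA)
    o=np.vstack([a[40:340],b[40:340]]);out.append(o)
    e=lambda X:(proj(p,X)-proj(p,[556,-302.5,108]))
    print(n,"px/10mm x",e([566,-302.5,108]),"y",e([556,-292.5,108]))
cv2.imwrite("pics/v5.png",np.hstack(out))
```

```text
side px/10mm x [ 3.61421982 -0.88611114] y [-2.22195268 -2.19330617]
top px/10mm x [-0.0055445  -2.88432422] y [-2.90573042 -0.03516219]
```

View pics/v5.png

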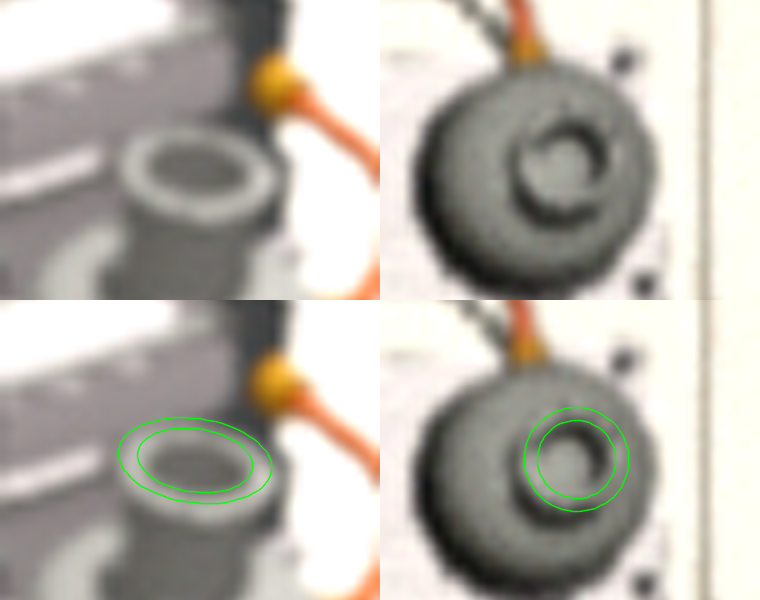

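Run:
```python
import numpy as np
from h import *
D=np.load("side1.npz");g=D["c"].sum(-1)/3;np.set_printoptions(linewidth=220)
print("cols 378..400; rows 229..242");print(g[229:243,378:400].round().astype(int))
p={"camera_matrix":D["K"],"pose":D["T"]}
t=np.array([556.73,-302.72,152.2]);zf=t[2]-18.6
def ell(x,y,z,r):
    q=np.array([proj(p,[x+r*np.cos(a),y+r*np.sin(a),z]) for a in np.linspace(0,6.28,100)]);return q.min(0).round(2),q.max(0).round(2)
print("foot",ell(t[0],t[1],zf,11),"z px/mm",proj(p,t+[0,0,1])-proj(p,t))
p1=robot.read_camera("side");W=cloud(p1);d=0
ds=[cloud(robot.read_camera("side")) for i in range(6)]
W=np.nanmedian(ds,0)
m=(g<32)&(np.abs(W[...,0]-556)<40)&(np.abs(W[...,1]+302)<40)
v,u=np.nonzero(m);m[:226]=0
q=W[m];print("dark pts below row 226",len(q),q.mean(0).round(1),q.min(0).round(1),q.max(0).round(1))
for r in range(226,240):
    k=m[r];
    if k.any(): print(r,np.nonzero(k)[0][[0,-1]],W[r][k].mean(0).round(1))
```

```text
cols 378..400; rows 229..242
[[124  70  34  28  43  71  97 102  85  54  31  26  25  27  27  27  26  24  28  53  93 133]
 [156 107  58  33  44  75  98 103  83  52  29  26  27  27  27  27  25  25  49 102 151 180]
 [182 148 101  59  51  78  99 103  82  50  29  27  26  28  27  26  23  31  76 143 190 208]
 [197 179 147 106  79  87 102 102  79  46  27  26  28  27  27  26  24  41  99 164 202 216]
 [201 195 178 147 114 103 103  96  72  43  28  26  27  26  26  28  33  54 113 174 206 216]
 [196 193 184 164 136 112  97  80  56  34  27  25  26  27  28  37  50  70 121 178 207 216]
 [182 176 169 159 140 112  81  54  36  27  26  26  27  26  31  47  67  86 131 182 209 216]
 [160 153 152 150 137 110  73  40  24  23  26  26  27  26  34  58  85 108 147 189 211 216]
 [138 140 147 150 139 114  77  43  25  24  26  26  25  27  42  73 102 126 153 184 204 213]
 [128 132 137 140 133 118  92  62  40  32  30  29  28  31  51  82 111 128 140 158 178 198]
 [128 129 129 130 129 124 112  94  76  63  54  51  47  49  63  85 106 117 119 124 145 178]
 [129 129 129 129 129 128 125 118 109  99  92  86  78  71  75  86  96 
[... 169 characters left out ...]
  81  82  83  95 116 127 127 130]]
foot (array([383.56, 234.78]), array([393.07, 239.9 ])) z px/mm [ 0.04269663 -0.36823206]
dark pts below row 226 99 [ 551.3 -315.8  159.9] [ 524.4 -321.   138.3] [ 572.3 -306.9  177.7]
226 [380 397] [ 554.7 -310.1  169. ]
227 [380 397] [ 553.1 -312.7  168.2]
228 [380 397] [ 551.5 -315.4  167.4]
229 [381 396] [ 550.4 -318.   166.5]
230 [388 395] [ 551.4 -319.2  164.3]
231 [388 395] [ 551.9 -318.9  161.4]
232 [388 394] [ 550.6 -319.3  159.3]
233 [388 393] [ 549.9 -318.8  156.5]
234 [388 392] [ 548.9 -318.8  154. ]
235 [387 392] [ 547.8 -318.8  151.6]
236 [386 391] [ 550.1 -312.2  144.5]
237 [386 391] [ 550.1 -312.7  142. ]
238 [388 391] [ 552.7 -313.3  139. ]
```

Call:
{"api": "step_arm", "payload": {"targets": [{"linear": [0.1,-0.1,1.2],"twist": [0,0,0]},{"linear": [0,0,1.0],"twist": [0,0,0]},{"linear": [0,0,0],"twist": [0,0,0]}]}}

```text
t: 9.0
tcp_pos: [554.7, -301.2, 127.9]
tool_rot: [0.675, 0.738, -0.0, -0.001]
contact_force: [0.4, 1.0, -0.7]
width: 34.3
gripper_force: 40.2
```

Run:
```python
from h import *
from scipy.optimize import minimize
go([556,-302,126])
c=0;N=8
for i in range(N):
    p=robot.read_camera("side");c=c+p["color"].astype(float)/N
tcp=robot.state()["tcp_pos"];print(tcp)
D0=np.load("side0.npz");g0=cv2.GaussianBlur(D0["c"].sum(-1).astype(np.float32)/3,(0,0),0.6)
a=np.linspace(0,2*np.pi,90,endpoint=False)
def samp(X,rs,z=108):
    q=np.array([proj(p,[X[0]+r*np.cos(t),X[1]+r*np.sin(t),z]) for r in rs for t in a],np.float32)
    return cv2.remap(g0,q[:,:1],q[:,1:],cv2.INTER_LINEAR).mean()
best=[]
for x in np.arange(548,563,1.):
    for y in np.arange(-313,-296,1.):
        best.append((samp((x,y),(14.5,15.7))-samp((x,y),(9,11,12)),x,y))
best.sort(reverse=True);print(best[:6])
X=best[0][1:]
u0,v0=proj(p,[556,-302,115]).round().astype(int)-[19,20];s=13
ims=[]
for img in(c,D0["c"].astype(float)):
    im=cv2.resize(np.clip((img[v0:v0+40,u0:u0+30,::-1]-15)*1.5,0,255).astype(np.uint8),None,fx=s,fy=s,interpolation=cv2.INTER_CUBIC)
    for x,y,z,r,col in((tcp[0],tcp[1],tcp[2]-18.6,11,(0,0,255)),(*X,108,18,(0,255,0)),(*X,108,13.5,(0,255,0))):
        q=np.array([(proj(p,[x+r*np.cos(t),y+r*np.sin(t),z])-[u0,v0]+.5)*s for t in a]);cv2.polylines(im,[q.round().astype(np.int32)],True,col,1,cv2.LINE_AA)
    ims.append(im)
cv2.imwrite("pics/v6.png",np.hstack(ims))
```

```text
t 9.0 tcp [ 554.7 -301.2  127.9] head 5.04 tilt z [-0.0019  0.0013 -1.    ] F [ 0.4  1.  -0.7] w 34.28754486732338 40.205766434955876
cm in tool [-0.09  0.13  0.19]
[ 555.41455457 -301.71752467  129.53168068]
[(np.float32(14.871239), np.float64(554.0), np.float64(-307.0)), (np.float32(14.859131), np.float64(555.0), np.float64(-306.0)), (np.float32(14.840569), np.float64(554.0), np.float64(-306.0)), (np.float32(14.352829), np.float64(555.0), np.float64(-307.0)), (np.float32(14.191574), np.float64(555.0), np.float64(-305.0)), (np.float32(13.937393), np.float64(553.0), np.float64(-307.0))]
```

View pics/v6.png

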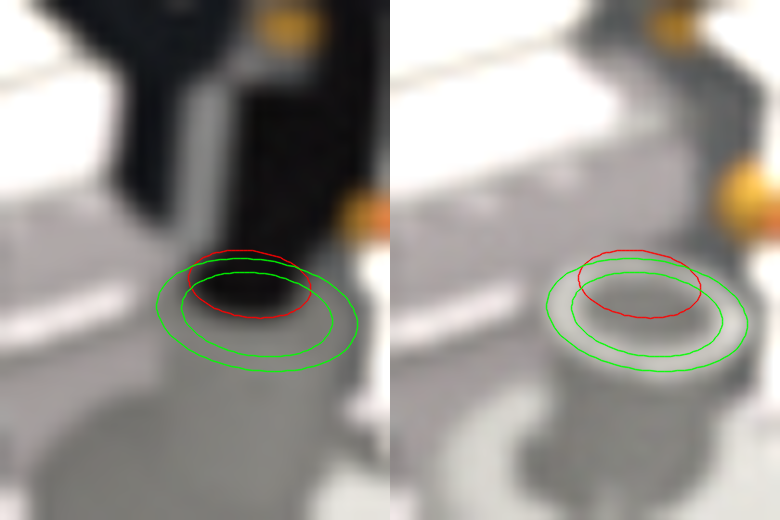

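Call:
{"api": "step_arm", "payload": {"targets": [{"linear": [-0.49,-0.14,0],"twist": [0,0,0]},{"linear": [0,0,0.2],"twist": [0,0,0]},{"linear": [0,0,0.2],"twist": [0,0,0]},{"linear": [0,0,0.1],"twist": [0,0,0]},{"linear": [0,0,0.1],"twist": [0,0,0]}]}}

```text
t: 10.02
tcp_pos: [554.7, -306.4, 123.3]
tool_rot: [0.675, 0.738, 0.0, 0.0]
contact_force: [2.3, 3.0, 2.1]
width: 34.2
gripper_force: 40.7
```

Call:
{"api": "step_arm", "payload": {"targets": [{"linear": [0.1,0.08,0],"twist": [0,0,0]},{"linear": [0,0,0.15],"twist": [0,0,0]},{"linear": [0,0,0.15],"twist": [0,0,0]},{"linear": [0,0,0],"twist": [0,0,0]}]}}

```text
t: 10.52
tcp_pos: [554.9, -305.6, 120.0]
tool_rot: [0.675, 0.737, -0.0, -0.0]
contact_force: [0.1, 1.3, 0.3]
width: 34.0
gripper_force: 40.4
```

Call:
{"api": "step_arm", "payload": {"targets": [{"linear": [0.06,0,0.2],"twist": [0,0,0]},{"linear": [0,0,0.2],"twist": [0,0,0]},{"linear": [0,0,0.2],"twist": [0,0,0]},{"linear": [0,0,0.2],"twist": [0,0,0]},{"linear": [0,0,0],"twist": [0,0,0]}]}}

```text
t: 11.15
tcp_pos: [555.2, -305.0, 112.1]
tool_rot: [0.675, 0.738, 0.0, 0.0]
contact_force: [1.2, 0.3, -1.3]
width: 34.0
gripper_force: 40.3
```

Call:
{"api": "step_arm", "payload": {"targets": [{"linear": [0,0,0.15],"twist": [0,0,0]},{"linear": [0,0,0.15],"twist": [0,0,0]},{"linear": [0,0,0.1],"twist": [0,0,0]},{"linear": [0,0,0],"twist": [0,0,0]}]}}

```text
t: 11.65
tcp_pos: [555.4, -305.0, 108.6]
tool_rot: [0.675, 0.738, 0.0, 0.0]
contact_force: [4.0, 2.2, 4.6]
width: 33.9
gripper_force: 40.9
```

Call:
{"api": "step_arm", "payload": {"targets": [{"linear": [0,0.05,0.1],"twist": [0,0,0]},{"linear": [0,0,0.1],"twist": [0,0,0]},{"linear": [0,0,0],"twist": [0,0,0]}]}}

```text
t: 12.02
tcp_pos: [555.5, -305.1, 108.3]
tool_rot: [0.675, 0.738, -0.0, 0.001]
contact_force: [-7.4, 5.6, 33.7]
width: 34.4
gripper_force: 43.7
```

Call:
{"api": "step_arm", "payload": {"targets": [{"linear": [0,0,-0.1],"twist": [0,0,0]},{"linear": [0,0,0],"twist": [0,0,0]}]}}

```text
t: 12.28
tcp_pos: [555.5, -305.0, 108.4]
tool_rot: [0.675, 0.738, -0.0, 0.0]
contact_force: [-3.3, 4.4, 20.5]
width: 34.5
gripper_force: 42.4
```

Call:
{"api": "step_arm", "payload": {"targets": [{"linear": [0,0,0],"twist": [0,0,0]},{"linear": [0,0,0],"twist": [0,0,0]},{"linear": [0,0,0],"twist": [0,0,0]},{"linear": [0,0,-2],"twist": [0,0,0]},{"linear": [0,0,-4],"twist": [0,0,0]},{"linear": [0,0,-2],"twist": [0,0,0]},{"linear": [0,0,0],"twist": [0,0,0]}], "grip": 6.5}}

```text
t: 13.15
tcp_pos: [556.1, -305.4, 188.6]
tool_rot: [0.675, 0.738, 0.0, 0.001]
contact_force: [0.3, 0.1, -0.7]
width: 65.1
gripper_force: 0.0
```

Call:
{"api": "step_arm", "payload": {"targets": [{"linear": [5,-5,0],"twist": [0,0,0]},{"linear": [5,-5,0],"twist": [0,0,0]},{"linear": [5,-5,0],"twist": [0,0,0]},{"linear": [5,0,0],"twist": [0,0,0]},{"linear": [5,0,0],"twist": [0,0,0]},{"linear": [0,0,0],"twist": [0,0,0]}]}}

```text
t: 13.9
tcp_pos: [401.5, -82.2, 186.5]
tool_rot: [0.674, 0.739, -0.0, -0.001]
contact_force: [0.2, -0.4, -0.4]
width: 65.1
gripper_force: 0.0
```

Run:
```python
from h import *
go([455,-170,130])
for n in("side","top"):
    C=0;Ws=[];N=10
    for i in range(N):
        p=robot.read_camera(n);C=C+p["color"].astype(float)/N;Ws.append(cloud(p))
    W=np.nanmedian(Ws,0);np.savez(n+"2.npz",c=C,W=W,K=p["camera_matrix"],T=p["pose"])
    m=(np.hypot(W[...,0]-555,W[...,1]+304)<25)&(W[...,2]>95)
    q=W[m&(C.sum(-1)<140)];print(n,len(q),q.mean(0).round(1),np.percentile(q[:,2],[5,50,95]).round(1))
    if n=="side":
        u0,v0=proj(p,[480,-220,40]).round().astype(int)-[35,40];A=C[v0:v0+75,u0:u0+80]
    else:
        u0,v0=proj(p,[490,-180,40]).round().astype(int)-[22,22];B=C[v0:v0+44,u0:u0+44]
    print(n,u0,v0)
R=lambda a,s:cv2.resize(a[...,::-1].clip(0,255).astype(np.uint8),None,fx=s,fy=s,interpolation=cv2.INTER_CUBIC)
a=R(A,5);b=R(B,9)[:375];o=np.zeros((400,800,3),np.uint8);o[:375,:400]=a[:375,:400];o[:b.shape[0],400:400+b.shape[1]]=b
cv2.imwrite("pics/v7.png",o)
```

```text
t 13.9 tcp [401.5 -82.2 186.5] head 5.22 tilt z [-0.0022  0.0011 -1.    ] F [ 0.2 -0.4 -0.4] w 65.07826209666537 0.0
cm in tool [-9.24  4.54  5.63]
side 130 [ 548.9 -313.2  121.2] [112.5 124.  124.9]
side 307 218
top 74 [ 553.3 -298.3  124.6] [116.6 125.9 128. ]
top 346 188
```

View pics/v7.png

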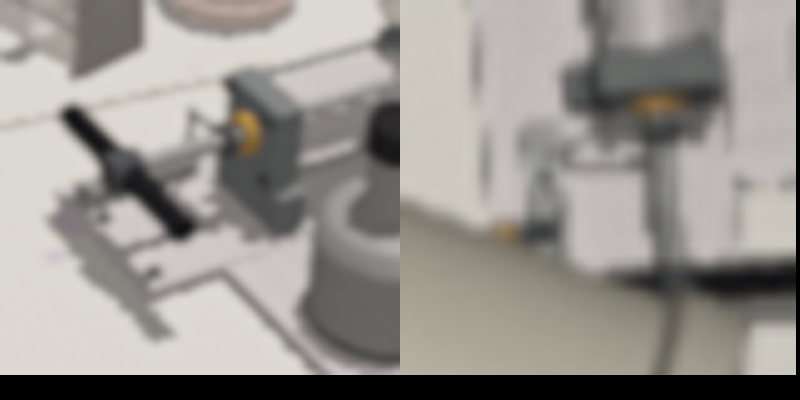

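Call:
{"api": "step_arm", "payload": {"targets": [{"linear": [-4,1,0],"twist": [0,0,0]},{"linear": [-4.2,1.1,0],"twist": [0,0,0]},{"linear": [-4.2,1.1,0],"twist": [0,0,0]},{"linear": [-4.2,1.0,2],"twist": [0,0,0]},{"linear": [0,0,4],"twist": [0,0,0]},{"linear": [0,0,2],"twist": [0,0,0]},{"linear": [0,0,0],"twist": [0,0,0]},{"linear": [0,0,0],"twist": [0,0,0]}]}}

```text
t: 15.9
tcp_pos: [459.8, -246.8, 108.1]
tool_rot: [0.675, 0.738, 0.0, 0.0]
contact_force: [0.5, 0.1, -0.4]
width: 64.7
gripper_force: 0.0
```

Run:
```python
from h import *
go([458.2,-243.9,42])
```

```text
t 15.9 tcp [ 459.8 -246.8  108.1] head 5.05 tilt z [ 7.e-04 -5.e-04 -1.e+00] F [ 0.5  0.1 -0.4] w 64.72011516816859 0.0
cm in tool [ 0.3  -0.14  6.61]
```

Call:
{"api": "step_arm", "payload": {"targets": [{"linear": [0.2,-0.1,2.5],"twist": [0,0,0]},{"linear": [0,0,2.5],"twist": [0,0,0]},{"linear": [0,0,1.6],"twist": [0,0,0]},{"linear": [0,0,0],"twist": [0,0,0]}]}}

```text
t: 16.4
tcp_pos: [458.2, -244.6, 41.1]
tool_rot: [0.675, 0.738, -0.0, -0.0]
contact_force: [-0.3, 0.0, 0.6]
width: 64.4
gripper_force: 0.0
```

Call:
{"api": "step_arm", "payload": {"targets": [{"linear": [0,0,0],"twist": [0,0,0]},{"linear": [0,0,0],"twist": [0,0,0]},{"linear": [0,0,0],"twist": [0,0,0]},{"linear": [0,0,0],"twist": [0,0,0]},{"linear": [0,0,0],"twist": [0,0,0]},{"linear": [0,0,0],"twist": [0,0,0]}], "grip": 1.0, "newtons": 60}}

```text
t: 17.15
tcp_pos: [459.3, -245.0, 42.1]
tool_rot: [0.675, 0.738, 0.0, 0.001]
contact_force: [3.2, 3.9, 8.8]
width: 14.4
gripper_force: 58.3
```

Run:
```python
from h import *
go([458.2,-243.9,42])
tc=[]
for n in("side","top"):
    C=0;Ws=[];N=10
    for i in range(N):
        p=robot.read_camera(n);C=C+p["color"].astype(float)/N;Ws.append(cloud(p));tc.append(robot.state()["tcp_pos"])
    W=np.nanmedian(Ws,0);np.savez(n+"3.npz",c=C,W=W,K=p["camera_matrix"],T=p["pose"])
    u0,v0=proj(p,[450 if n=="top" else 470,-175,30]).round().astype(int)-[20,20];print(n,u0,v0)
    A=C[v0:v0+40,u0:u0+40]
    if n=="side":a=A
print(np.mean(tc,0))
R=lambda a,s:cv2.resize(a[...,::-1].clip(0,255).astype(np.uint8),None,fx=s,fy=s,interpolation=cv2.INTER_CUBIC)
cv2.imwrite("pics/v8.png",np.hstack([R(a,10),R(A,10)]))
```

```text
t 17.15 tcp [ 459.3 -245.    42.1] head 5.05 tilt z [ 0.0022 -0.001  -1.    ] F [3.2 3.9 8.8] w 14.383769696761963 58.34876775741577
cm in tool [ 0.11 -0.1   0.01]
side 311 233
top 347 201
[ 459.2934475 -244.9568581   42.1011169]
```

View pics/v8.png

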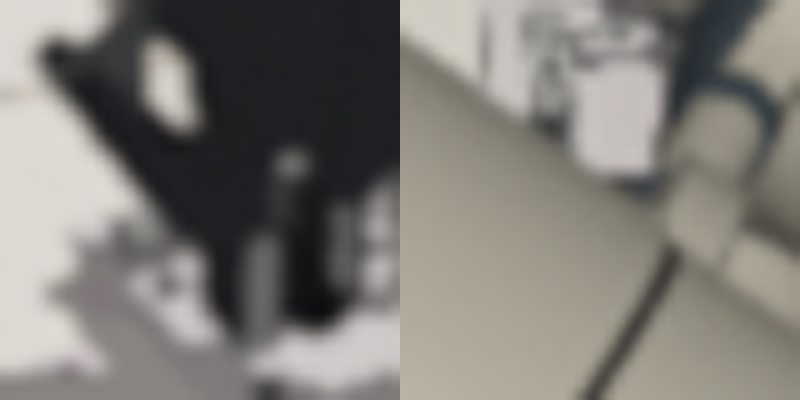

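Run:
```python
from h import *
np.set_printoptions(linewidth=200)
e=np.array([.9959,.0907]);n=np.array([-.0907,.9959])
def ray(p,u,v,z):
    K=p["camera_matrix"];T=p["pose"];r=T[:3,:3]@np.array([(u-K[0,2])/K[0,0],-(v-K[1,2])/K[1,1],-1]);return T[:3,3]+r*(z-T[2,3])/r[2]
ims=[]
for nm,N in(("top",22),("side",22)):
    D=np.load(nm+"2.npz");p={"camera_matrix":D["K"],"pose":D["T"]};C=D["c"]
    if nm=="top":
        for u in range(359,364):
            print(u,[(v,round(float(ray(p,u,v,31)[:2]@e-540.5),1),C[v,u].round().astype(int).tolist()) for v in range(208,218)])
        c0=np.array([361,211])
    else:
        c0=proj(p,[450,-172,25]).round().astype(int)
    u0,v0=c0-N//2-3;ims.append(cv2.resize(C[v0:v0+28,u0:u0+28,::-1].astype(np.uint8),None,fx=14,fy=14,interpolation=cv2.INTER_CUBIC))
    print(nm,u0,v0)
    im=ims[-1]
    # grid: rig x ticks at rule; rule y? use top's rider y
    for sx in range(-110,-30,10):
        for L in(55,25):
            # rig y L -> world, origin lateral
            o=e*(540.5+sx)+n*((np.array([459.3,-245])@n+35)+L)
            q=((proj(p,[*o,31])-[u0,v0]+.5)*14).round().astype(int)
            cv2.circle(im,tuple(int(k) for k in q),3,(0,0,255) if sx%50 else (0,255,0),-1)
cv2.imwrite("pics/v9.png",np.hstack(ims))
```

```text
359 [(208, -57.8, [188, 184, 181]), (209, -61.4, [187, 181, 178]), (210, -65.0, [185, 180, 178]), (211, -68.6, [178, 173, 170]), (212, -72.2, [144, 140, 137]), (213, -75.8, [104, 99, 92]), (214, -79.4, [91, 87, 79]), (215, -83.0, [108, 105, 95]), (216, -86.6, [124, 121, 110]), (217, -90.2, [135, 131, 119])]
360 [(208, -58.1, [156, 155, 151]), (209, -61.7, [151, 149, 145]), (210, -65.3, [145, 142, 139]), (211, -68.9, [135, 134, 130]), (212, -72.5, [105, 104, 103]), (213, -76.1, [73, 73, 73]), (214, -79.7, [71, 72, 70]), (215, -83.3, [99, 97, 91]), (216, -86.8, [120, 116, 106]), (217, -90.4, [131, 128, 116])]
361 [(208, -58.3, [133, 132, 128]), (209, -61.9, [142, 141, 137]), (210, -65.5, [143, 143, 138]), (211, -69.1, [137, 136, 132]), (212, -72.7, [101, 101, 99]), (213, -76.3, [66, 66, 66]), (214, -79.9, [75, 75, 73]), (215, -83.5, [110, 110, 104]), (216, -87.1, [123, 119, 111]), (217, -90.7, [129, 125, 114])]
362 [(208, -58.6, [125, 125, 121]), (209, -62.2, [132, 132, 128]), (210, -65.8, [143, 143, 138]), (211, -69.4, [137, 137, 132]), (212, -73.0, [102, 103, 100]), (213, -76.6, [66, 67, 66]), (214, -80.2, [79, 79, 77]), (215, -83.8, [119, 119, 115]), (216, -87.4, [125, 123, 115]), (217, -91.0, [125, 122, 112])]
363 [(208, -58.9, [159, 157, 152]), (209, -62.5, [145, 143, 139]), (210, -66.1, [140, 139, 135]), (211, -69.7, [124, 124, 121]), (212, -73.3, [106, 105, 103]), (213, -76.9, [92, 91, 90]), (214, -80.5, [99, 99, 96]), (215, -84.1, [117, 117, 113]), (216, -87.7, [121, 119, 113]), (217, -91.3, [122, 118, 108])]
top 347 197
side 309 241
```

View pics/v9.png

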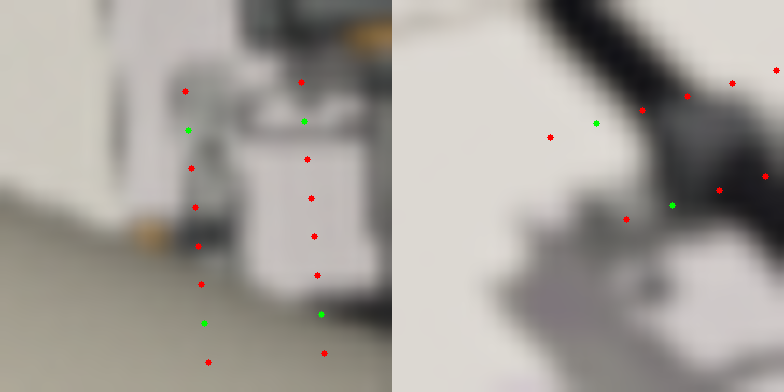

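Call:
{"api": "step_arm", "payload": {"targets": [{"linear": [0,-0.4,0],"twist": [0,0,0]},{"linear": [0,-0.6,0],"twist": [0,0,0]},{"linear": [0,-0.6,0],"twist": [0,0,0]},{"linear": [0,-0.6,0],"twist": [0,0,0]},{"linear": [0,-0.5,0],"twist": [0,0,0]},{"linear": [0,0,0],"twist": [0,0,0]},{"linear": [0,0,0],"twist": [0,0,0]}]}}

```text
t: 19.02
tcp_pos: [432.9, -247.6, 42.1]
tool_rot: [0.675, 0.737, 0.001, 0.002]
contact_force: [8.1, 4.7, 6.1]
width: 14.2
gripper_force: 58.4
```

Run:
```python
from h import *
go([431.9,-247.5,42])
e=np.array([.9959,.0907]);n=np.array([-.0907,.9959]);tc=[]
ims=[]
for nm in("top","side"):
    C=0;N=8
    for i in range(N):
        p=robot.read_camera(nm);C=C+p["color"].astype(float)/N;tc.append(robot.state()["tcp_pos"])
    np.savez(nm+"4.npz",c=C,K=p["camera_matrix"],T=p["pose"])
    c0=np.array([361,208]) if nm=="top" else proj(p,[470,-172,25]).round().astype(int)
    u0,v0=c0-14;ims.append(cv2.resize(C[v0:v0+28,u0:u0+28,::-1].astype(np.uint8),None,fx=14,fy=14,interpolation=cv2.INTER_CUBIC));print(nm,u0,v0)
    D=np.load(nm+"2.npz")["c"] 
    ims.append(cv2.resize(D[v0:v0+28,u0:u0+28,::-1].astype(np.uint8),None,fx=14,fy=14,interpolation=cv2.INTER_CUBIC))
m=np.mean(tc,0);print(m,"draw",435.2-m[:2]@e)
cv2.imwrite("pics/v10.png",cv2.resize(np.vstack([np.hstack(ims[:2]),np.hstack(ims[2:])]),(600,600)))
```

```text
t 19.025 tcp [ 432.9 -247.6   42.1] head 5.03 tilt z [ 0.0031 -0.0014 -1.    ] F [8.1 4.7 6.1] w 14.245234371745417 58.44610869884491
cm in tool [ 0.01 -0.1   0.01]
top 347 194
side 316 239
[ 432.93706988 -247.5388939    42.11730156] draw 26.48974978130326
```

View pics/v10.png

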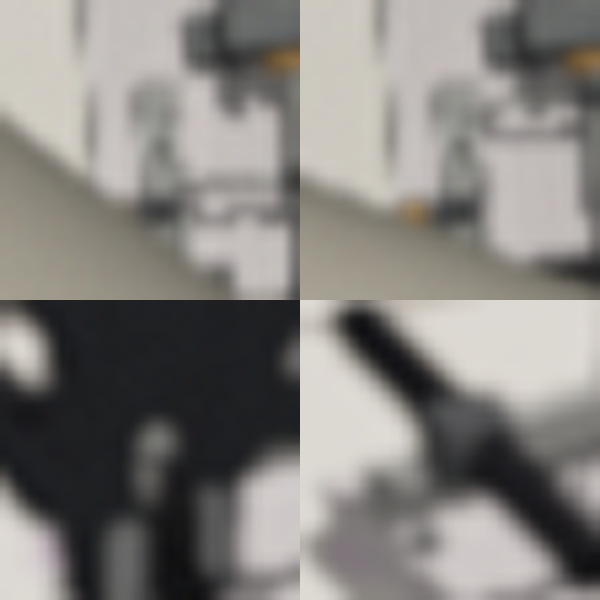

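Run:
```python
from h import *
e=np.array([.9959,.0907])
def ray(p,u,v,z):
    K=p["camera_matrix"];T=p["pose"];r=T[:3,:3]@np.array([(u-K[0,2])/K[0,0],-(v-K[1,2])/K[1,1],-1]);return T[:3,3]+r*(z-T[2,3])/r[2]
D=np.load("top4.npz");p={"camera_matrix":D["K"],"pose":D["T"]};g=D["c"].mean(-1)
print(g[205:219,359:372].round().astype(int))
for u in(365,367,369):
    print(u,[(v,*[round(float(ray(p,u,v,z)[:2]@e-540.5),1) for z in(10,31,60)]) for v in(209,211,213,214)])
```

```text
[[161 155 149 138 161 188 196 195 187 175 174 187 189]
 [173 165 148 142 169 192 196 196 192 191 190 190 191]
 [184 165 130 124 164 191 196 194 192 192 192 191 190]
 [187 156 133 124 159 184 196 195 191 192 192 191 192]
 [186 151 142 133 144 170 190 190 187 188 186 185 186]
 [184 145 145 144 140 155 172 164 159 161 161 160 165]
 [177 134 137 138 123 126 138 148 149 149 152 150 152]
 [141 105 102 102 103 121 143 173 176 168 166 165 164]
 [104  78  67  66  85 115 137 173 174 150 147 146 138]
 [100  85  77  80  97 132 135 149 149 141 162 163 136]
 [112 104 107 117 119 147 170 176 174 174 187 185 174]
 [120 114 115 119 123 156 187 195 193 191 193 192 190]
 [125 120 116 113 116 149 183 192 188 188 193 192 192]
 [128 126 122 117 114 129 154 161 156 165 188 193 191]]
365 [(209, -62.0, -63.1, -64.6), (211, -69.2, -70.3, -71.7), (213, -76.5, -77.5, -78.8), (214, -80.2, -81.1, -82.3)]
367 [(209, -62.5, -63.6, -65.2), (211, -69.8, -70.8, -72.2), (213, -77.1, -78.0, -79.3), (214, -80.7, -81.6, -82.8)]
369 [(209, -63.1, -64.2, -65.7), (211, -70.4, -71.4, -72.8), (213, -77.7, -78.6, -79.9), (214, -81.3, -82.2, -83.4)]
```

Call:
{"api": "step_arm", "payload": {"targets": [{"linear": [0,-0.1,0],"twist": [0,0,0]},{"linear": [0,0,0],"twist": [0,0,0]},{"linear": [0,0,0],"twist": [0,0,0]},{"linear": [0,0,0],"twist": [0,0,0]}]}}

```text
t: 20.32
tcp_pos: [432.0, -247.6, 42.1]
tool_rot: [0.675, 0.738, 0.001, 0.002]
contact_force: [8.2, 4.7, 7.0]
width: 14.2
gripper_force: 58.5
```

Run:
```python
from h import *
tc=[]
for i in range(8): robot.read_camera("top");tc.append(robot.state()["tcp_pos"])
m=np.mean(tc,0);print(m,"draw",435.2-m[:2]@np.array([.9959,.0907]),np.std(tc,0));go(m)
```

```text
[ 431.97297848 -247.6352466    42.11605677] draw 27.45862759588465 [0.0083405  0.01212814 0.01042175]
t 20.725 tcp [ 432.  -247.7   42.1] head 5.04 tilt z [ 0.0032 -0.0015 -1.    ] F [8.6 4.4 6.1] w 14.041461216456595 58.48789036273956
cm in tool [0. 0. 0.]
```

```bash
python3 -c "
from cell import robot
print(robot.job_done())"
```

```text
the job is handed in; nothing more can be done
None
```

Stopper_b is pushed home in the neck and released, and the handle is held drawn out 27.5 mm, with the pointer level with the rider's +x edge to within about 1 mm by the top camera. I took that edge, facing the pointer's rest position, as the index edge, which the task does not spell out; the job is handed in at about 21 s.

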